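Tip the round stone sample out of the sample box

TASK

Take the divided sample box by its upright grip, carry it over the cardboard tray and tip it toward the one corner that lets only the round stone sample slide out into the tray; the square sample stays in the box. Do not touch the samples with the gripper. Then set the box gently back down level on the table, beside the tray, and let go.

Things in the scene. Friction and masses are not known exactly. Their poses are not given: they have to be found in the camera images.
- organiser: Loose brown wooden box 156 mm square, 0.32 kg. Origin: underside centre, z up. Floor 4 mm thick. Two 4 mm dividers on its x and y axes make four 72 mm compartments, centres at +-38, +-38 mm. Walls and dividers 34 mm high; outer walls stop 40 mm short of each box corner, so each compartment is open there, no lip. Grip for the gripper, upright in the middle: 44 mm along x, 14 along y, top at 98 mm.
- round_sample: Loose flat disc of pale polished stone, 30 mm across, 14 mm high, 26 g; origin at its underside's centre. Lies about mid-compartment in the box; which one varies. It slides once the box tilts 12 to 17 degrees; tilted 35 to 50 degrees along the box diagonal toward its own corner it soon leaves over that corner, 110 mm from the box's centre.
- square_sample: Loose square tile of the same stone, 28 x 28 mm, 14 mm high, 30 g; origin at its underside's centre. Lies flat in a compartment next to the disc's; slides as easily, but dividers and walls hold it while the box tilts toward the disc's corner. The other two compartments are empty.
- tray: Loose open cardboard tray, 220 mm (its x) by 170 mm (its y), 45 mm high, walls and floor 5 mm thick, 0.3 kg; stands on the table to one side of the robot's midline, the box on the other. Origin at its underside's centre.
Not all that is in view belongs to the job. Leave any pink or red look-alike of the round_sample alone.

How it is judged:
On the way, in this order (a step that is already met when the one before it is completed fails the run):
1. the box is lifted clear of the table and tipped by more than 17 degrees (height (world z) of organiser above 0.04 m and angle between organiser's own z axis and vertical above 0.3 rad), for 0.05 s.
2. the round sample lies in the cardboard tray, the square one is still in the box (x of round_sample in the frame of tray between -0.105 and 0.105 m and y of round_sample in the frame of tray between -0.08 and 0.08 m and z of round_sample in the frame of tray below 0.035 m and x of square_sample in the frame of organiser between -0.078 and 0.078 m and y of square_sample in the frame of organiser between -0.078 and 0.078 m and z of square_sample in the frame of organiser between -0.01 and 0.03 m), for 0.2 s.
At the end, for the whole second after the job is handed in: The round sample lies at rest inside the cardboard tray's walls (its underside under 35 mm above the tray's underside), the square sample is inside the sample box, and box and tray both stand on the table (underside within 8 mm of it), level within 7 degrees, the box at rest (all of step 2 and angle between each of organiser, tray's own z axis and vertical below 0.12 rad and height (world z) of each of organiser, tray below 0.008 m and linear speed of each of organiser, round_sample below 0.03 m/s); the robot touches nothing.
It fails at once if the gripper touches a sample (contact force between the fingers and round_sample above 0.3 N or contact force between the fingers and square_sample above 0.3 N).
It fails at once if the box is dropped or slammed: faster than 0.6 m/s within 30 mm of the table (height (world z) of organiser below 0.03 m and linear speed of organiser above 0.6 m/s).
It also fails if it takes over 51 s, if anything falls off the work surface, if the arm or the gripper's body presses on something with over 40 N, if the wrist force passes 120 N, or if a joint passes its speed limit or range.

ROBOT

A 6-joint arm with a two-finger parallel gripper is mounted at the origin on the work surface. World frame = base frame: x ahead of the robot, y to its left, z up, the work surface at z = 0. Lengths are in m, angles in rad, forces in N, time in s.
With the tool pointing down it reaches from about 0.3 to 0.75 m from the base axis. Payload 8.5 kg.
Tool frame: the origin (TCP) lies between the finger pads; the fingertips stand 11 mm ahead of it and the grasp point (between the pads) lies 8 mm behind it (bot.tcp_to_tips is the distance from the TCP to the fingertips, in m); z points along the fingers, y is the direction in which the jaws open and shut (so a half turn about z gives the same grasp; the last joint's range is limited). The gripper opens to 85 mm and grips with 20 to 120 N. Pads are 22 mm wide; open, the fingers measure 114 mm over their backs; the gripper's body (76 mm by 85 mm) begins 54 mm behind the grasp point. The pads swing forward as they close: fully open they stand 13 mm farther back than shut.
Start: joints at [-1.317, 0.381, 1.297, -0, 1.464, -0.215], TCP at [0.248, -0.491, 0.242] pointing down, gripper open.
Joint ranges: [-3.11, 3.11], [-0.89, 2.33], [0.22, 2.48], [-1.42, 4.56], [0.17, 2.85], [-2.88, 2.88]. Speed limits (rad/s): [2.39, 2.39, 3.14, 3.14, 3.14, 3.14].

INTERFACE

Orientations are given as a rotation vector (axis times angle).
In Python, from plant import bot gives the robot as it stands. The module is installed in compiled form; this text tells all that it offers.
- The arm moves only by the shell command python3 -m pendant 'ROWS'. ROWS is JSON, a list of rows, each a list of 3 entries, a list of its own where there are three numbers: the finger opening in mm, from 0 to 85.4, then the shift along the tool's x, y, z in mm, then the turn, a rotation vector about the tool's x, y, z in degrees. A call has 1 to 10 rows; each row is the pose to reach, as a shift and turn from the pose measured when the call began, along the tool's axes at that moment; what a row does not reach only later rows make up. A row lasts 1/8 s, in which the tool goes at most 62.5 mm and 10.7 degrees, less where a joint would pass 70% of its speed; a pose out of reach is approached as far as the arm can. A call with a gripper value outside its range is refused whole. The fingers move at their own pace and stop on an object; the grip force is fixed at half the most. Time passes only in rows, so rows that repeat a pose let the fingers close. It gives the time, the measured TCP pose, the force and the opening at its end, in the units of the state.
- bot.observe(): the state, without advancing time (a new reading comes with each control period).
- bot.capture(name): name is "scene" or "top" or "wrist"; returns (picture, depth): 480x640x3 uint8, blue, green, red; 480x640 float32, m along the optical axis (not along the pixel's ray), 0 where there is no reading.
- bot.camera_info(name): a dict with "fov_y" (degrees; the focal length in pixels is half the picture's height over the tangent of half this angle, whatever the lens; pixels are square), "cx", "cy" (the principal point, pixels), "distortion" ([k1, k2, p1, p2, k3] as OpenCV has them; the pictures are not rectified), "world_from_camera" (4x4, takes a point from camera to world coordinates). Camera axes: x right, y up, looking along -z (the intrinsics and any distortion apply to the point x, -y, -z); pixel columns grow to the right and rows downward; lengths in m; the calibration is good to about 2 mm. A picture is of the moment at which its call begins: read the wrist's pose just before it. camera_info takes no time and is no camera call; for the wrist camera it gives the pose at the moment of the call.
- bot.sign_off(): hands the job in, once; it reports no verdict.
The state is a dict: "t": time; "joint_positions": joint angles; "qvel": joint speeds; "tau": joint torques, N m; "tcp_pos": TCP position; "tcp_rot": TCP orientation; "wrist_force": force on the tool from outside, world axes, zero at the start; "torque": the same for the moment, N m; "width": finger opening in m.
Only numpy, scipy, OpenCV 4.12 (cv2) and the standard library are available. Lean on these libraries where they do the work, as an engineer would, in place of code of your own. Each camera call takes 0.05 s, during which the arm holds its last target. There are 200 camera calls.

## Working session

There is one attempt and no reset: what is moved stays moved. The work goes in short steps, Python scripts to look and compute and a shell command to move; the robot and the scene stay as the last step left them, time stands still between calls to the robot, and variables do not carry over. Pictures are saved under pics/ and viewed, on a budget of 10 in all, crops included, one or two more only if the job needs it, and the job is handed in when it is done.

```bash
mkdir -p pics; cat > h.py <<'E'
import numpy as np, cv2
from plant import bot
from scipy.spatial.transform import Rotation as R
def K(n):
    i=bot.camera_info(n); f=240/np.tan(np.radians(i["fov_y"])/2)
    return np.array([[f,0,i["cx"]],[0,f,i["cy"]],[0,0,1.]]),np.array(i["distortion"],float),np.array(i["world_from_camera"])
def ray(n,uv):
    k,d,T=K(n); p=cv2.undistortPoints(np.array(uv,float).reshape(-1,1,2),k,d).reshape(-1,2)
    return T[:3,3],np.c_[p[:,0],-p[:,1],-np.ones(len(p))]@T[:3,:3].T
def onz(n,uv,z):
    o,r=ray(n,uv); return o+r*((z-o[2])/r[:,2])[:,None]
def cloud(n,dep):
    v,u=np.mgrid[:480,:640]; o,r=ray(n,np.c_[u.ravel(),v.ravel()])
    P=o+r*dep.ravel()[:,None]; P[dep.ravel()==0]=np.nan
    return P.reshape(480,640,3)
E
python3 - <<'E'
from h import *
s=bot.observe(); print(s)
for n in("top","scene"):
    im,d=bot.capture(n); cv2.imwrite(f"pics/{n}0.png",im); np.savez(f"{n}0.npz",im=im,d=d); k,dd,T=K(n); print(n,k[0,0],dd,T.round(3).tolist(),(d>0).mean())
E
```

```text
{'t': 0.0, 'joint_positions': array([-1.31725143e+00,  3.81212941e-01,  1.29825139e+00,  2.17028443e-05,
        1.46359377e+00, -2.15293816e-01]), 'qvel': array([ 0.00094611,  0.0001847 , -0.00089149, -0.00019452,  0.00127394,
        0.00036281]), 'tau': array([-1.35632290e-03, -4.48457158e+01, -2.31275475e+01, -2.77441377e-04,
        4.83365540e-03, -5.43689254e-06]), 'tcp_pos': array([ 0.24845438, -0.49038125,  0.24170583]), 'tcp_rot': array([-3.05424347e+00, -7.29379685e-01,  1.01320414e-05]), 'wrist_force': array([-0.59560073,  0.11426527,  0.06592178]), 'torque': array([-0.02613899,  0.02447741, -0.01134734]), 'width': 0.08532072766742058}
top 439.4896799182423 [0.01659593 0.         0.         0.         0.        ] [[-0.024, 0.986, -0.165, 0.387], [-1.0, -0.024, 0.002, -0.023], [-0.002, 0.165, 0.986, 0.835], [0.0, 0.0, 0.0, 1.0]] 0.996064453125
scene 614.6377927509554 [-0.14353983  0.          0.          0.          0.        ] [[0.428, -0.767, 0.479, 1.16], [0.904, 0.357, -0.238, -0.298], [0.011, 0.534, 0.845, 1.142], [0.0, 0.0, 0.0, 1.0]] 0.9957063802083334
```

View pics/top0.png

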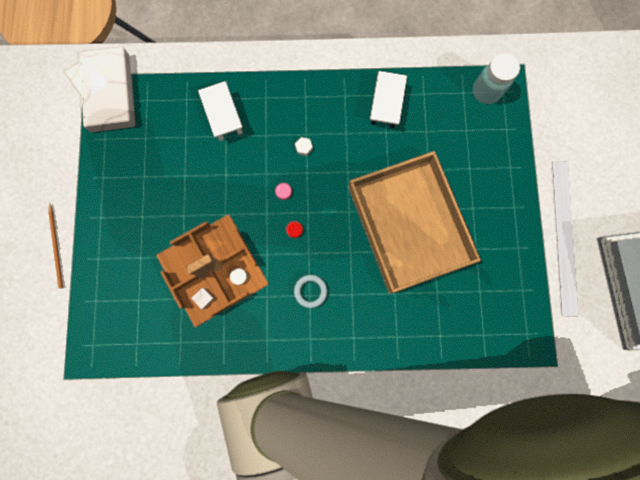

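View pics/scene0.png

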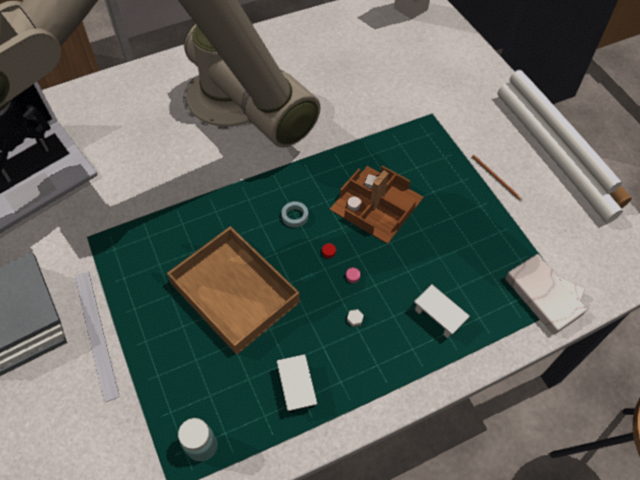

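The top view shows the box at about (212,270), with the disc at (238,276) in its right-hand compartment and the tile at (203,298) in the near one. The tray is at (415,222). The scene view agrees. Next I measure the geometry.

```bash
python3 - <<'E'
from h import *
for n in("top","scene"):
    z=np.load(f"{n}0.npz"); im,d=z["im"],z["d"]; P=cloud(n,d)
    Z=P[...,2]; X=P[...,0]; Y=P[...,1]
    print(n,"table z",np.nanmedian(Z[(abs(X-.4)<.2)&(abs(Y)<.05)]))
    hsv=cv2.cvtColor(im,cv2.COLOR_BGR2HSV)
    brown=(hsv[...,0]<22)&(hsv[...,1]>90)
    reg=(X>.15)&(X<.8)&(abs(Y)<.45)
    def rect(m,l):
        q=np.c_[X[m],Y[m]]*1000; r=cv2.minAreaRect(q.astype(np.float32)); print(l,m.sum(),np.round(r[0],1),np.round(r[1],1),round(r[2],1),"z",np.nanmedian(Z[m]).round(4)); 
    g=reg&(Z>.090)&(Z<.104)&brown&(Y>0); rect(g,"grip")
    w=reg&(Z>.030)&(Z<.043)&brown&(Y>.0); w=w; rect(w,"box walls")
    t=reg&(Z>.038)&(Z<.052)&brown&(Y<0); rect(t,"tray rim")
    # white samples
    wh=(hsv[...,1]<60)&(hsv[...,2]>140)&reg&(Z>.008)&(Z<.03)
    nn,lab,st,c=cv2.connectedComponentsWithStats(wh.astype(np.uint8))
    for i in range(1,nn):
        if st[i,4]>40: print("white",c[i].round(1),st[i,4],onz(n,[c[i]],.018).round(4),"medz",np.median(Z[lab==i]).round(4))
E
```

```text
top table z 0.004798061719789359
grip 240 [473.8 184. ] [14.9 44. ] 30.2 z 0.0983
box walls 794 [474.7 183.6] [158.1 157.1] 29.0 z 0.0343
tray rim 1350 [ 552.6 -195.9] [221.6 171.3] 18.4 z 0.0451
white [303.5 145.1] 204 [[0.712  0.0051 0.018 ]] medz 0.0151
white [238.4 276.4] 197 [[0.4586 0.1307 0.018 ]] medz 0.0187
white [310.1 291.3] 418 [[ 0.4276 -0.0019  0.018 ]] medz 0.0184
white [201.9 298. ] 234 [[0.4204 0.1975 0.018 ]] medz 0.0184
scene table z 0.0033173853785226637
grip 118 [474.8 184.3] [14.9 47.5] 32.4 z 0.0961
box walls 446 [474.3 183.5] [158.2 160.6] 28.9 z 0.0329
tray rim 1050 [ 551.1 -195.4] [223.5 170.5] 18.6 z 0.0428
white [370.  179.2] 72 [[0.4176 0.1949 0.018 ]] medz 0.0162
white [353.7 201.6] 102 [[0.4591 0.131  0.018 ]] medz 0.0164
white [294.5 211.6] 147 [[ 0.4278 -0.0014  0.018 ]] medz 0.0172
white [529.8 269.6] 435 [[0.778  0.3948 0.018 ]] medz 0.0279
white [354.9 316.6] 154 [[0.7147 0.0036 0.018 ]] medz 0.012
```

```bash
cat >> h.py <<'E'
def down(h):  # tool pointing down, tool x at heading h deg
    a=np.radians(h); x=np.array([np.cos(a),np.sin(a),0]); z=np.array([0,0,-1.]); return np.c_[x,np.cross(z,x),z]
def go(p,Rt):
    s=bot.observe(); R0=R.from_rotvec(s["tcp_rot"]).as_matrix()
    print("t",s["t"],"tcp",s["tcp_pos"].round(4),"axes\n",R0.round(3),"\nw",s["width"],"F",s["wrist_force"].round(1))
    print("shift mm",(R0.T@(np.array(p)-s["tcp_pos"])*1000).round(1),"turn deg",np.degrees(R.from_matrix(R0.T@Rt).as_rotvec()).round(1))
E
python3 -c "
from h import *
go([.474,.184,.2],down(119.7))"
```

```text
t 0.1 tcp [ 0.2484 -0.4904  0.2418] axes
 [[ 0.892  0.452 -0.   ]
 [ 0.452 -0.892  0.001]
 [ 0.    -0.001 -1.   ]] 
w 0.08492276736896119 F [ 0.5 -0.  -0.4]
shift mm [ 505.9 -499.7   42.6] turn deg [ -0.   -0.1 -92.8]
```

```bash
python3 -m pendant '[[85,[40,-40,0],[0,0,-8]],[85,[80,-80,0],[0,0,-16]],[85,[120,-120,0],[0,0,-24]],[85,[160,-160,0],[0,0,-32]],[85,[200,-200,0],[0,0,-40]],[85,[240,-240,0],[0,0,-48]],[85,[280,-280,0],[0,0,-56]],[85,[320,-320,0],[0,0,-64]],[85,[360,-360,0],[0,0,-72]],[85,[400,-400,0],[0,0,-80]]]'
python3 -c "
from h import *
go([.474,.184,.2],down(119.7))"
```

```text
t: 1.35
tcp_pos: [0.4247, 0.0491, 0.2424]
tcp_rot: [-1.865, -2.527, -0.001]
wrist_force: [0.1, -0.8, 0.3]
width: 0.085
t 1.35 tcp [0.4247 0.0491 0.2424] axes
 [[-0.294  0.956 -0.   ]
 [ 0.956  0.294  0.001]
 [ 0.001  0.    -1.   ]] 
w 0.08495882177617028 F [ 0.1 -0.8  0.3]
shift mm [114.4  86.8  42.5] turn deg [  0.   -0.1 -12.6]
```

```bash
python3 -m pendant '[[85,[38,29,14],[0,0,-4]],[85,[76,58,28],[0,0,-8]],[85,[105,80,38],[0,0,-11]],[85,[114,87,42],[0,0,-12.6]],[85,[114,87,42],[0,0,-12.6]],[85,[114,87,42],[0,0,-12.6]]]'
python3 - <<'E'
from h import *
go([.474,.184,.063],down(119.7))
im,d=bot.capture("wrist"); cv2.imwrite("pics/w1.png",im)
P=cloud("wrist",d);hsv=cv2.cvtColor(im,cv2.COLOR_BGR2HSV)
brown=(hsv[...,0]<22)&(hsv[...,1]>90)
m=brown&(P[...,2]>.085)&(P[...,2]<.105)
r=cv2.minAreaRect((P[m][:,:2]*1000).astype(np.float32)); print(m.sum(),r,np.median(P[m][:,2]))
E
```

```text
t: 2.1
tcp_pos: [0.4742, 0.1827, 0.2009]
tcp_rot: [-1.579, -2.715, -0.001]
wrist_force: [0.5, -0.8, 1.1]
width: 0.0852
t 2.1 tcp [0.4742 0.1827 0.2009] axes
 [[-0.494  0.869 -0.   ]
 [ 0.869  0.494  0.001]
 [ 0.001  0.    -1.   ]] 
w 0.08518805817833328 F [ 0.5 -0.8  1.1]
shift mm [  1.1   0.4 137.9] turn deg [ 0.  -0.  -0.1]
1511 ((474.26861572265625, 185.0356903076172), (13.457584381103516, 43.75433349609375), 29.55704116821289) 0.09757705239746087
```

View pics/w1.png

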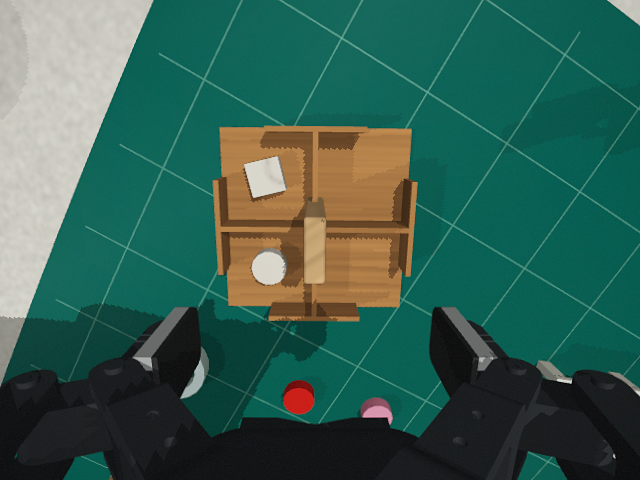

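The wrist view confirms it. The grip is centred between the jaws, with its top at about (315,245). The disc is at (268,267) and the tile at (265,177).

```bash
python3 -m pendant '[[85,[1.5,0.5,40],[0,0,0]],[85,[1.5,0.5,80],[0,0,0]],[85,[1.5,0.5,115],[0,0,0]],[85,[1.5,0.5,135],[0,0,0]],[85,[1.5,0.5,136],[0,0,0]],[40,[1.5,0.5,136],[0,0,0]],[25,[1.5,0.5,136],[0,0,0]],[18,[1.5,0.5,136],[0,0,0]],[12,[1.5,0.5,136],[0,0,0]],[0,[1.5,0.5,136],[0,0,0]]]'
python3 -m pendant '[[0,[0,0,0],[0,0,0]],[0,[0,0,0],[0,0,0]],[0,[0,0,0],[0,0,0]],[0,[0,0,0],[0,0,0]]]'
```

```text
t: 3.4
tcp_pos: [0.474, 0.1844, 0.0654]
tcp_rot: [1.58, 2.715, 0.002]
wrist_force: [-2.1, -0.5, 5.7]
width: 0.0135
t: 3.9
tcp_pos: [0.474, 0.1844, 0.0654]
tcp_rot: [1.58, 2.715, 0.002]
wrist_force: [-1.0, 0.2, 1.8]
width: 0.0133
```

```bash
python3 -m pendant '[[0,[0,0,-4],[0,0,0]],[0,[0,0,-14],[0,0,0]],[0,[0,0,-30],[0,0,0]],[0,[0,0,-50],[0,0,0]],[0,[0,0,-72],[0,0,0]],[0,[0,0,-94],[0,0,0]],[0,[0,0,-112],[0,0,0]],[0,[0,0,-122],[0,0,0]],[0,[0,0,-125],[0,0,0]],[0,[0,0,-125],[0,0,0]]]'
python3 -c "
from h import *
go([.573,-.121,.19],down(119.7))"
```

```text
t: 5.15
tcp_pos: [0.4737, 0.1842, 0.1901]
tcp_rot: [-1.58, -2.715, -0.001]
wrist_force: [-0.8, 0.3, -4.2]
width: 0.0133
t 5.15 tcp [0.4737 0.1842 0.1901] axes
 [[-0.494  0.869 -0.   ]
 [ 0.869  0.494  0.001]
 [ 0.001  0.    -1.   ]] 
w 0.013258795236144141 F [-0.8  0.3 -4.2]
shift mm [-3.144e+02 -6.450e+01 -2.000e-01] turn deg [ 0.  -0.1 -0.1]
```

```bash
python3 -m pendant '[[0,[-4,-1,0],[0,0,0]],[0,[-12,-2.5,0],[0,0,0]],[0,[-25,-5,0],[0,0,0]],[0,[-42,-8.5,0],[0,0,0]],[0,[-62,-13,0],[0,0,0]],[0,[-84,-17,0],[0,0,0]],[0,[-107,-22,0],[0,0,0]],[0,[-130,-27,0],[0,0,0]],[0,[-153,-31,0],[0,0,0]],[0,[-176,-36,0],[0,0,0]]]'
python3 -m pendant '[[0,[-22,-5,0],[0,0,0]],[0,[-44,-9,0],[0,0,0]],[0,[-66,-14,0],[0,0,0]],[0,[-86,-18,0],[0,0,0]],[0,[-104,-21,0],[0,0,0]],[0,[-118,-24,0],[0,0,0]],[0,[-128,-26,0],[0,0,0]],[0,[-133,-27,0],[0,0,0]],[0,[-135,-28,0],[0,0,0]],[0,[-135,-28,0],[0,0,0]]]'
python3 - <<'E'
from h import *
go([.573,-.121,.19],down(119.7))
im,d=bot.capture("top"); cv2.imwrite("pics/top2.png",im)
E
```

```text
t: 6.4
tcp_pos: [0.5297, 0.0115, 0.1898]
tcp_rot: [-1.581, -2.714, -0.001]
wrist_force: [0.4, -0.2, -4.7]
width: 0.0131
t: 7.65
tcp_pos: [0.5719, -0.1195, 0.1898]
tcp_rot: [-1.58, -2.715, -0.001]
wrist_force: [-0.4, 1.0, -4.9]
width: 0.0133
t 7.65 tcp [ 0.5719 -0.1195  0.1898] axes
 [[-0.494  0.87  -0.   ]
 [ 0.87   0.494  0.001]
 [ 0.001  0.    -1.   ]] 
w 0.013252261325937209 F [-0.4  1.  -4.9]
shift mm [-1.9  0.2 -0.2] turn deg [ 0.  -0.1 -0.1]
```

View pics/top2.png

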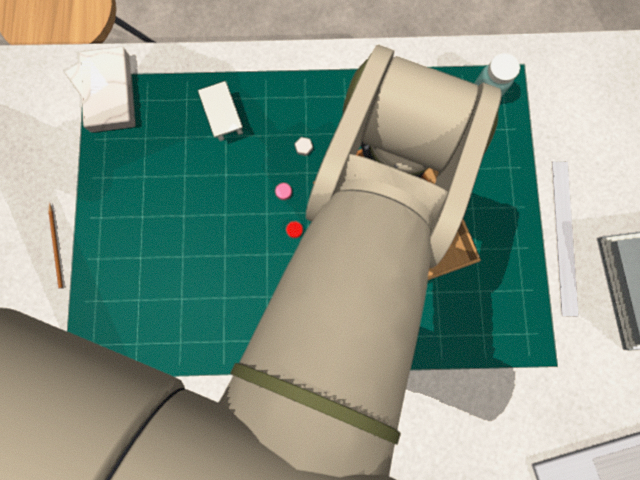

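The arm hides the box in the top view, around (400,180), but the measured pose is on target. Next I tip it.

```bash
python3 -m pendant '[[0,[0,0,0],[-4,4,0]],[0,[0,0,0],[-10,10,0]],[0,[0,0,0],[-17,17,0]],[0,[0,0,0],[-24,24,0]],[0,[0,0,0],[-29,29,0]],[0,[0,0,0],[-30,30,0]],[0,[0,0,0],[-30,30,0]],[0,[0,0,0],[-30,30,0]],[0,[0,0,0],[-30,30,0]],[0,[0,0,0],[-30,30,0]]]'
python3 - <<'E'
from h import *
go([.573,-.121,.19],down(119.7))
im,d=bot.capture("scene"); im2,_=bot.capture("wrist"); cv2.imwrite("pics/s3.png",np.vstack([im[120:400,100:500],cv2.resize(im2,(400,300))]))
E
```

```text
t: 8.95
tcp_pos: [0.572, -0.119, 0.19]
tcp_rot: [-1.392, -2.392, -1.039]
wrist_force: [-0.2, -0.4, -4.4]
width: 0.0133
t 8.95 tcp [ 0.572 -0.119  0.19 ] axes
 [[-0.544  0.82   0.179]
 [ 0.691  0.316  0.651]
 [ 0.477  0.477 -0.738]] 
w 0.01334215884367785 F [-0.2 -0.4 -4.4]
shift mm [-1.9  0.2 -1.1] turn deg [ 30.  -30.   -0.1]
```

View pics/s3.png

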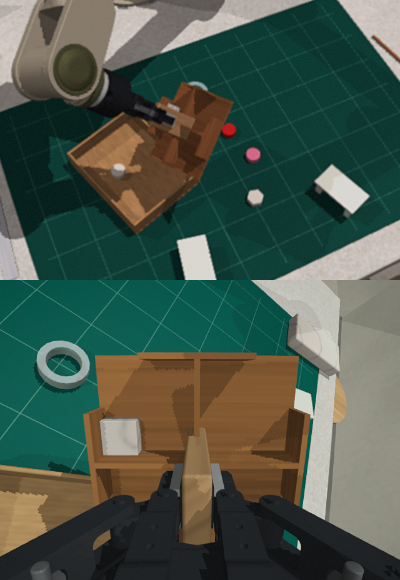

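The disc has dropped into the tray, at crop (118,170), and the tile is still in its compartment, at (120,435) in the lower half. I level the box, carry it back and set it down.

```bash
python3 -m pendant '[[0,[0,0,0],[3,-3,0]],[0,[0,0,0],[9,-9,0]],[0,[0,0,0],[16,-16,0]],[0,[0,0,0],[22,-22,0]],[0,[0,0,0],[27,-27,0]],[0,[0,0,0],[30,-30,0]],[0,[0,0,0],[30,-30,-0.1]],[0,[0,0,0],[30,-30,-0.1]]]'
python3 - <<'E'
from h import *
go([.474,.184,.19],down(119.7))
im,d=bot.capture("scene"); P=cloud("scene",d); hsv=cv2.cvtColor(im,cv2.COLOR_BGR2HSV)
X,Y,Z=P[...,0],P[...,1],P[...,2]
q=np.c_[X.ravel()-.552,Y.ravel()+.196]@np.array([[np.cos(.322),-np.sin(.322)],[np.sin(.322),np.cos(.322)]]); q=q.reshape(480,640,2)
m=(abs(q[...,0])<.1)&(abs(q[...,1])<.075)&(Z<.05)&(hsv[...,1]<60)&(hsv[...,2]>110)
if m.any(): print("disc",m.sum(),np.median(q[m],0),np.percentile(Z[m],[5,50,95]),np.ptp(P[m],0))
cv2.imwrite("pics/s4.png",im[120:400,100:500])
E
```

```text
t: 10.05
tcp_pos: [0.5718, -0.1193, 0.1897]
tcp_rot: [-1.578, -2.716, -0.004]
wrist_force: [0.2, -1.1, -3.3]
width: 0.0134
t 10.05 tcp [ 0.5718 -0.1193  0.1897] axes
 [[-0.495  0.869  0.   ]
 [ 0.869  0.495  0.002]
 [ 0.002  0.002 -1.   ]] 
w 0.013441110661815154 F [ 0.2 -1.1 -3.3]
shift mm [311.9  65.2   0.4] turn deg [ 0.1 -0.1 -0. ]
disc 123 [-0.0218101  -0.02447695] [0.01260066 0.01702025 0.02129515] [0.03492487 0.02709821 0.021236  ]
```

Disc at (-22,-24) mm in the tray, top face at about 19 mm, so it lies flat. Now back to the start spot.

```bash
python3 -m pendant '[[0,[4,1,0],[0,0,0]],[0,[14,3,0],[0,0,0]],[0,[28,6,0],[0,0,0]],[0,[48,10,0],[0,0,0]],[0,[70,14.5,0],[0,0,0]],[0,[93,19.5,0],[0,0,0]],[0,[116,24,0],[0,0,0]],[0,[139,29,0],[0,0,0]],[0,[162,34,0],[0,0,0]],[0,[185,39,0],[0,0,0]]]'
python3 -m pendant '[[0,[22,5,0],[0,0,0]],[0,[44,9,0],[0,0,0]],[0,[66,14,0],[0,0,0]],[0,[86,18,0],[0,0,0]],[0,[104,22,0],[0,0,0]],[0,[118,24,0],[0,0,0]],[0,[127,26,0],[0,0,0]],[0,[132,27,0],[0,0,0]],[0,[133,27,0],[0,0,0]],[0,[133,27,0],[0,0,0]]]'
python3 - <<'E'
from h import *
go([.474,.184,.0654],down(119.7))
im,d=bot.capture("scene"); P=cloud("scene",d); Z=P[...,2]; hsv=cv2.cvtColor(im,cv2.COLOR_BGR2HSV)
m=(hsv[...,0]<22)&(hsv[...,1]>90)&(abs(P[...,0]-.474)<.13)&(abs(P[...,1]-.184)<.13)&(Z>.08)&(Z<.25)
print(m.sum(),np.percentile(Z[m],[1,10,50,90,99]).round(4))
n=m&(Z<.142)  # floor: plane fit
A=np.c_[P[n][:,:2],np.ones(n.sum())]; print(np.linalg.lstsq(A,Z[n],rcond=None)[0], n.sum())
cv2.imwrite("pics/s5.png",im[80:340,200:540])
E
```

```text
t: 11.35
tcp_pos: [0.5134, 0.0621, 0.1902]
tcp_rot: [-1.578, -2.716, -0.003]
wrist_force: [1.0, -0.1, -4.1]
width: 0.0133
t: 12.6
tcp_pos: [0.4712, 0.1908, 0.1904]
tcp_rot: [-1.579, -2.716, -0.003]
wrist_force: [-0.3, -0.1, -3.5]
width: 0.0134
t 12.6 tcp [0.4712 0.1908 0.1904] axes
 [[-0.495  0.869  0.001]
 [ 0.869  0.495  0.002]
 [ 0.001  0.002 -1.   ]] 
w 0.01342510862215458 F [-0.3 -0.1 -3.5]
shift mm [ -7.4  -1.1 124.9] turn deg [ 0.1 -0.1 -0.1]
4231 [0.1232 0.1256 0.1299 0.1582 0.2229]
[-0.00067239  0.0001901   0.12933099] 2930
```

View pics/s5.png

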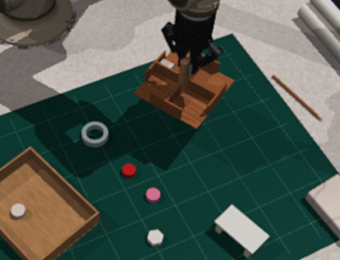

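The box is level (plane slope near 0) with its underside at 0.125. The tile is still in it, at crop (165,63). Lowering now.

```bash
python3 -m pendant '[[0,[0,0,8],[0,0,0]],[0,[0,0,24],[0,0,0]],[0,[0,0,44],[0,0,0]],[0,[0,0,64],[0,0,0]],[0,[0,0,84],[0,0,0]],[0,[0,0,100],[0,0,0]],[0,[0,0,111],[0,0,0]],[0,[0,0,118],[0,0,0]],[0,[0,0,122],[0,0,0]],[0,[0,0,122],[0,0,0]]]'
python3 -m pendant '[[0,[0,0,1],[0,0,0]],[0,[0,0,2],[0,0,0]],[0,[0,0,2.5],[0,0,0]],[0,[0,0,2.5],[0,0,0]]]'
```

```text
t: 13.9
tcp_pos: [0.4714, 0.1909, 0.0684]
tcp_rot: [-1.579, -2.716, -0.003]
wrist_force: [-0.5, 0.0, -3.9]
width: 0.0136
t: 14.4
tcp_pos: [0.4714, 0.191, 0.0659]
tcp_rot: [-1.579, -2.716, -0.003]
wrist_force: [0.4, 0.3, -4.0]
width: 0.0135
```

```bash
python3 -m pendant '[[0,[0,0,0.5],[0,0,0]],[0,[0,0,1],[0,0,0]],[0,[0,0,1],[0,0,0]]]'
```

```text
t: 14.78
tcp_pos: [0.4715, 0.1911, 0.0654]
tcp_rot: [1.579, 2.716, 0.004]
wrist_force: [-1.6, 1.2, 4.5]
width: 0.0133
```

Force flipped to +4.5 N, so it is on the table. Now I open slowly, then retreat.

```bash
python3 -m pendant '[[16,[0,0,0],[0,0,0]],[25,[0,0,0],[0,0,0]],[45,[0,0,0],[0,0,0]],[70,[0,0,0],[0,0,0]],[70,[0,0,0],[0,0,0]],[70,[0,0,-10],[0,0,0]],[70,[0,0,-35],[0,0,0]],[70,[0,0,-70],[0,0,0]],[70,[0,0,-110],[0,0,0]],[70,[0,0,-150],[0,0,0]]]'
python3 - <<'E'
from h import *
im0,_=bot.capture("wrist")
for n in("scene","top"):
    im,d=bot.capture(n); P=cloud(n,d); X,Y,Z=P[...,0],P[...,1],P[...,2]; hsv=cv2.cvtColor(im,cv2.COLOR_BGR2HSV)
    b=(hsv[...,0]<22)&(hsv[...,1]>90)&(X>.15)&(X<.8)
    for l,m in(("walls",b&(Y>.05)&(Y<.4)&(Z>.03)&(Z<.043)),("tray",b&(Y<0)&(Y>-.4)&(Z>.038)&(Z<.052))):
        if m.sum()>20:
            A=np.c_[P[m][:,:2],np.ones(m.sum())]; print(n,l,m.sum(),cv2.minAreaRect((P[m][:,:2]*1000).astype(np.float32)),np.median(Z[m]),np.linalg.lstsq(A,Z[m],rcond=None)[0][:2])
    cv2.imwrite(f"pics/{n}6.png",im)
cv2.imwrite("pics/end.png",np.vstack([cv2.imread("pics/scene6.png")[80:380,100:500],cv2.resize(im0,(400,300))]))
print(bot.observe()["t"])
E
```

```text
t: 16.02
tcp_pos: [0.4711, 0.1907, 0.2175]
tcp_rot: [1.579, 2.715, 0.005]
wrist_force: [0.4, -0.2, 0.4]
width: 0.07
scene walls 436 ((472.5078430175781, 190.6263427734375), (158.2676239013672, 161.41929626464844), 29.761964797973633) 0.0327936027458996 [0.00029223 0.00015073]
scene tray 1031 ((551.095458984375, -195.68177795410156), (223.46669006347656, 170.76014709472656), 18.52781867980957) 0.04299567618416855 [ 0.00384249 -0.00334367]
top walls 640 ((473.4421081542969, 190.29006958007812), (158.38919067382812, 156.47119140625), 28.397306442260742) 0.03428612072211484 [-0.00175891 -0.00231505]
top tray 1356 ((552.61572265625, -195.96463012695312), (221.83824157714844, 171.17860412597656), 18.336286544799805) 0.045059174360251864 [-0.00111728  0.00164559]
16.175
```

View pics/end.png

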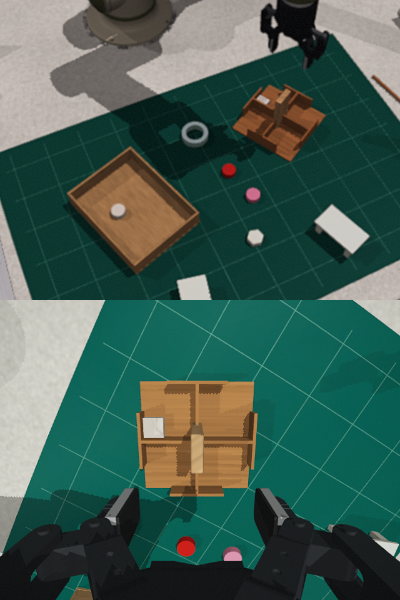

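The disc lies in the tray at (118,211). The tile is in the box, at (152,428) in the wrist view. The box stands level and free of the gripper.

```bash
python3 -c "
from plant import bot
print(bot.sign_off())"
```

```text
the job is handed in; nothing more can be done
None
```

I picked up the box by its grip, carried it over the tray and tipped it about 42° toward the disc's corner. The round sample slid into the tray and the square one stayed in the box. I then levelled the box, put it back within about 7 mm of where it started, let go and raised the gripper. The job was handed in at about 16 s; sign-off gives no verdict.

**Last checks:**
- **Box and tray:** both stand on the table with their rims at 34 mm and 45 mm, and tilt is under 0.3° from both cameras. The tray did not move.
- **Round sample:** it lies flat in the tray, about (-22, -24) mm from its centre when measured after tipping. The final picture shows it still there.
- **Square sample:** it is visible in its own compartment.
- **Gripper:** it is clear of everything, and the wrist force is near zero.

No check failed; the two cameras agreed to within 2 mm. In the second top view the arm hid the box, so I used the scene and wrist cameras for that step.

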